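# Pack the lathe setup case in layers

## Task

Pack the green lathe case: lay the square-shank turning tool flat in the yellow-floored channel at the bottom, either way round, then lay the large dark T-handled chuck key across over it in the upper layer, flat on the two grey ledges, with its T-handle on the wide ledge and its tip in the slot between the black blocks. Set both down rather than dropping them, and leave the bright boring bar and the small bright key where they lie.

Things in the scene. Friction and masses are not known exactly. Their poses are not given: they have to be found in the camera images.
- case: Open green kit case fixed to the bench, 220 (x) x 170 (y) x 50 mm high, walls 5 mm. Origin: centre of its underside, z up. Two layers cross: a low channel along case y for the tool, and above it two grey ledges at the -x and +x ends for the key. The middle (|x| < 70, |y| < 40 mm) is open down to the yellow floor, as finger room. It is turned at most 18 degrees.
- tool_bed (a point): Centre of the yellow channel floor, 6 mm above the case's origin; axes as the case. Tool's origin belongs here, bar along y. Channel 40 mm wide (|x| < 20) at its ends between black blocks (|y| 40 to 80 mm, |x| 20 to 70 mm, tops 28 mm above the case's underside); closed by black stops of that height at |y| = 72 mm.
- key_bed (a point): Centre of the key's place, 38 mm above the case's origin, level with the ledge tops; axes as the case. Key's origin belongs here, its x along case x. Ledges at |x| 70 to 105 mm, 160 mm wide. The -x ledge is free, for the T-handle; on the +x ledge black blocks 12 mm high leave a 40 mm slot (|y| < 20) for the tip.
- turning_tool: Turning tool: solid dark steel bar 20 x 20 mm square, 120 mm long, lying flat, with a slightly wider head (24 mm, the last 22 mm at +x) carrying a small brass-coloured insert; 0.28 to 0.48 kg. Origin: centre of its underside, mid-length; x along the bar, z up. Grasp across the shank at the origin, near its centre of mass.
- chuck_key: Large chuck key: dark steel T, 180 mm long, lying flat, 0.43 to 0.75 kg. Origin: centre of its underside, mid-length; x along the shank from T-handle to tip, z up. Shank 18 x 18 mm, to x = +90; hub 24 x 24 x 20 mm high and 12 mm thick, 130 mm long crossbar (along y) at x = -78 mm. Centre of mass about x = -20 mm: grasp across the shank there.
- key_tip (a point): Centre of the square end face of the large chuck key: 90 mm along its +x axis from its origin, 9 mm above its underside.
- boring_bar: Bystander: bright steel round boring bar, 16 mm thick, 150 mm long, with a tiny brass-coloured insert, lying flat; origin at the centre of its underside, x along the bar.
- small_key: Bystander: small bright steel T-handled drill chuck key, 90 mm long, crossbar 70 mm, 10 mm high; origin at the centre of its underside, x along the shank.
There are look-alikes about, which are no part of the job. Of the things shaped like the turning_tool, the steel one is meant.

How it is judged:
On the way, in this order (a step that is already met when the one before it is completed fails the run):
1. the turning tool lies released in the bottom channel (x of turning_tool in the frame of case between -0.015 and 0.015 m and y of turning_tool in the frame of case between -0.018 and 0.018 m and z of turning_tool in the frame of case below 0.011 m and angle between the x axis of turning_tool and the y axis of case, either way round below 0.25 rad and angle between turning_tool's own z axis and vertical below 0.1 rad and contact force between the fingers and turning_tool below 0.1 N and linear speed of turning_tool below 0.03 m/s), for 0.2 s.
2. the large chuck key lies released across it on the upper ledges, tip in the slot (x of chuck_key in the frame of case between -0.019 and 0.019 m and y of chuck_key in the frame of case between -0.019 and 0.019 m and z of chuck_key in the frame of case between 0.034 and 0.042 m and angle between the x axis of chuck_key and the x axis of case, either way round below 0.22 rad and angle between chuck_key's own z axis and vertical below 0.1 rad and x of key_tip in the frame of case above 0.06 m and contact force between the fingers and chuck_key below 0.1 N and linear speed of chuck_key below 0.03 m/s), for 0.2 s.
At the end, for the whole second after the job is handed in: Both released, at rest, flat (0.1 rad). Tool: underside under 11 mm above case origin, within 15 mm (x) and 18 mm (y) of centre, 0.25 rad of case y, either way. Key: underside 34-42 mm up, within 19 mm of centre in x and y, 0.22 rad of case x, tip to +x (all of step 1 and all of step 2); the robot touches nothing.
It fails at once if a bystander is moved more than 30 mm (distance of any of boring_bar, small_key from where it was at the start of the episode above 0.03 m).
It fails at once if the turning tool or the large key is dropped (falls free faster than 0.8 m/s, about 30 mm) ((contact force between the fingers and turning_tool below 0.05 N and linear speed of turning_tool above 0.8 m/s) or (contact force between the fingers and chuck_key below 0.05 N and linear speed of chuck_key above 0.8 m/s)).
It also fails if it takes over 58 s, if anything falls off the work surface, if the arm or the gripper's body presses on something with over 40 N, if the wrist force passes 120 N, or if a joint passes its speed limit or range.

## Robot

A 7-joint arm with a two-finger parallel gripper is mounted at the origin on the work surface. World frame = base frame: x ahead of the robot, y to its left, z up, the work surface at z = 0. Lengths are in m, angles in rad, forces in N, time in s.
With the tool pointing down it reaches from about 0.4 to 0.875 m from the base axis. Payload 19.3 kg.
Tool frame: the origin (TCP) lies at the very end of the fingers, on their centre line; the grasp point (between the pads) lies 19 mm behind it; z points along the fingers, y is the direction in which the jaws open and shut (so a half turn about z gives the same grasp; the last joint's range is limited). The gripper opens to 85 mm and grips with 20 to 120 N. Pads are 22 mm wide; open, the fingers measure 114 mm over their backs; the gripper's body (76 mm by 85 mm) begins 54 mm behind the grasp point. The pads swing forward as they close: fully open they stand 13 mm farther back than shut.
Start: joints at [1.168, 0.521, -0.036, 1.599, 0.021, 1.021, -0.113], TCP at [0.204, -0.591, 0.231] pointing down, gripper open.
Joint ranges: [-2.91, 2.91], [-0.3, 2.13], [-1.5, 1.42], [0.17, 2.43], [-1.26, 4.41], [0.16, 1.93], [-2.52, 2.52]. Speed limits (rad/s): [1.89, 1.89, 2.39, 2.39, 3.01, 3.01, 3.01].

## Interface

Orientations are given as [roll, pitch, yaw] about the fixed x, y, z axes, in that order (R = Rz(yaw) Ry(pitch) Rx(roll)).
In Python, from workcell import telemetry, imaging, ticket gives the robot as it stands.
- The arm moves only by the tool carry_out, never from a script. Its argument "series" is a list of rows, each a list of 7 numbers: the shift along the tool's x, y, z in m, then the turn, a rotation vector about the tool's x, y, z in rad, then the closure in counts, from 0 (fully open) to 255 (shut). In form: [[tx, ty, tz, ax, ay, az, jaw], ...]. A call has 1 to 10 rows; each row is the pose to reach, as a shift and turn from the pose commanded when the call began, along the tool's axes at that moment; what a row does not reach only later rows make up. A row lasts 1/8 s, in which the tool goes at most 62.5 mm and 10.7 degrees, less where a joint would pass 70% of its speed; a pose out of reach is approached as far as the arm can. A call with a gripper value outside its range is refused whole. The fingers move at their own pace and stop on an object; "force" is the grip in N (left out, the last holds). Time passes only in rows, so rows that repeat a pose let the fingers close. It gives the time, the measured TCP pose, the force and the opening at its end, in the units of the state.
- telemetry.observe(): the state, without advancing time (a new reading comes with each control period).
- imaging.grab_frame(name): name is "side" or "top" or "wrist"; returns (picture, depth): 480x640x3 uint8, blue, green, red; 480x640 float32, m along the optical axis (not along the pixel's ray), 0 where there is no reading.
- imaging.camera_info(name): a dict with "mtx" (3x3 intrinsics, pixels), "dist_coeffs" ([k1, k2, p1, p2, k3] as OpenCV has them; the pictures are not rectified), "extrinsics" (4x4, takes a point from camera to world coordinates); the wrist camera has in their place "hand_eye" (4x4, takes a point from camera to tool coordinates, whose origin is the TCP and whose axes are the flange's). Camera axes: x right, y down, z forward; pixel columns grow to the right and rows downward; lengths in m; the calibration is good to about 2 mm. A picture is of the moment at which its call begins: read the wrist's pose just before it. camera_info takes no time and is no camera call.
- ticket.job_done(): hands the job in, once; it reports no verdict.
The state is a dict: "clock": time; "qpos": joint angles; "qd": joint speeds; "joint_efforts": joint torques, N m; "position": TCP position; "tool_rot": TCP orientation; "force": force on the tool from outside, world axes, zero at the start; "moment": the same for the moment, N m; "grip_width": finger opening in m.
Only numpy, scipy, OpenCV 4.12 (cv2) and the standard library are available. Lean on these libraries where they do the work, as an engineer would, in place of code of your own. Each camera call takes 0.05 s, during which the arm holds its last target.

## Working session

There is one attempt and no reset: what is moved stays moved. The work goes in short steps, Python scripts to look and compute and a tool call to move; the robot and the scene stay as the last step left them, time stands still between calls to the robot, and variables do not carry over. Pictures are saved under pics/ and viewed, and the job is handed in when it is done.

Besides the shell and the picture viewer there is one more tool, called after "Request:" as name(argument=value, ...), one argument or row to a line, values as JSON. carry_out: Moves the arm, as the interface text tells. Its arguments: {"type":"object","properties":{"series":{"type":"array"},"force":{"type":"number"}},"required":["series"]}

```bash
mkdir -p pics; ls; python3 - <<'E'
from workcell import telemetry, imaging
import cv2,numpy as np
print(telemetry.observe())
for n in("top","side"):
    p,d=imaging.grab_frame(n); cv2.imwrite(f"pics/{n}0.png",p); np.save(f"pics/{n}0.npy",d)
    c=imaging.camera_info(n); print(n,c)
print(imaging.camera_info("wrist"))
E
```

```text
pics
{'clock': 0.0, 'qpos': array([ 1.16781928,  0.52198581, -0.03632973,  1.59998878,  0.02121516,
        1.02110398, -0.11278193]), 'qd': array([-0.00013483,  0.00176274, -0.00025855,  0.00113875, -0.00043703,
        0.00033728, -0.00179057]), 'joint_efforts': array([-1.29167769e-03, -9.27110124e+01,  1.97908513e+00, -3.69938850e+01,
        1.78282714e-02,  8.19663866e-03, -6.89791341e-05]), 'position': array([ 0.20402367, -0.59041397,  0.23075017]), 'tool_rot': array([-3.14049590e+00,  9.01804227e-05,  3.32794795e-01]), 'force': array([ 0.20665722, -0.55540741, -0.38190244]), 'moment': array([ 0.00690438,  0.00859153, -0.03748534]), 'grip_width': 0.0857905566996055}
top {'mtx': array([[574.14754492,   0.        , 314.61586221],
       [  0.        , 574.14754492, 234.99930743],
       [  0.        ,   0.        ,   1.        ]]), 'dist_coeffs': array([-0.14123603,  0.        ,  0.        ,  0.        ,  0.        ]), 'extrinsics': array([[ 0.06777121, -0.97735325,  0.20046869,  0.36208006],
       [-0.99769922, -0.0667559 ,  0.01182824, -0.02913841],
       [ 0.0018221 , -0.200
[... 519 characters left out ...]
066, -0.64656228,  0.64948945],
       [ 0.        ,  0.        ,  0.        ,  1.        ]])}
{'mtx': array([[384.62372473,   0.        , 320.30497809],
       [  0.        , 384.62372473, 234.92889082],
       [  0.        ,   0.        ,   1.        ]]), 'dist_coeffs': array([-0.07215596,  0.        ,  0.        ,  0.        ,  0.        ]), 'hand_eye': array([[-6.21261657e-05, -9.58863820e-01, -2.83866467e-01,
         7.12663956e-02],
       [ 9.99999996e-01, -4.14916530e-05, -7.87036271e-05,
        -1.61086341e-03],
       [ 6.36879716e-05, -2.83866471e-01,  9.58863819e-01,
        -1.41140347e-01],
       [ 0.00000000e+00,  0.00000000e+00,  0.00000000e+00,
         1.00000000e+00]])}
```

View pics/top0.png

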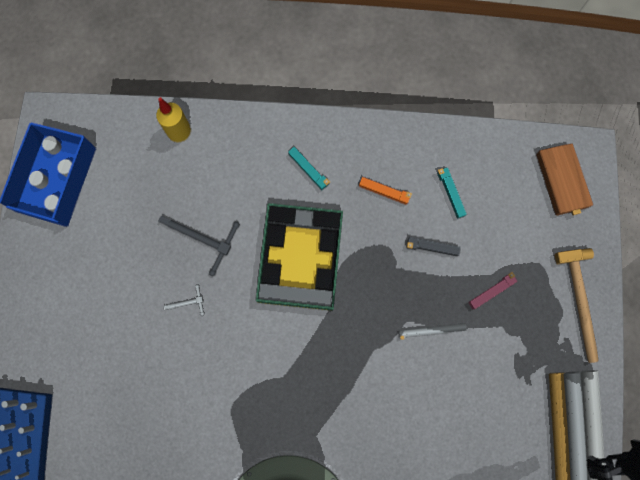

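View pics/side0.png

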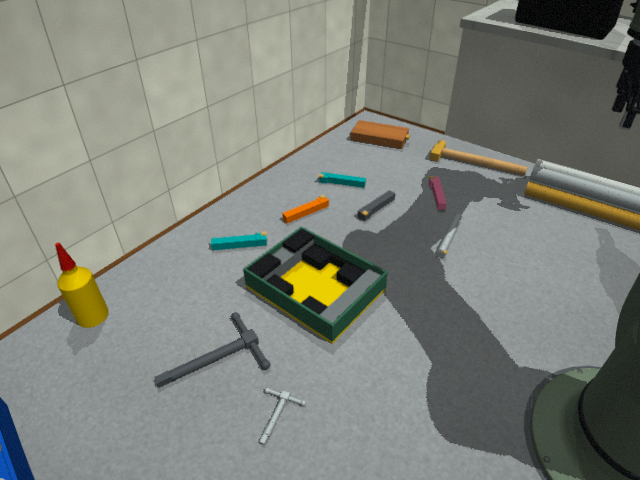

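Top view: the things shaped like the turning tool are two teal at (308,168) and (451,192), one orange at (385,190), one maroon at (492,290) and one dark grey steel at (433,246). The steel one is the grey at (433,246). The large dark key is at (200,240), with its hub at (226,247). The case is at (300,255), with its wide ledge at the bottom and its slot at the top. I'll measure these and enlarge a crop.

```bash
cat > h.py <<'E'
import cv2,numpy as np
from workcell import telemetry, imaging
from scipy.spatial.transform import Rotation as R
def T_of(n,st=None):
    c=imaging.camera_info(n)
    if n!="wrist": return c,c["extrinsics"]
    T=np.eye(4);T[:3,:3]=R.from_euler("xyz",st["tool_rot"]).as_matrix();T[:3,3]=st["position"]
    return c,T@c["hand_eye"]
def ray(n,uv,z,st=None):
    c,T=T_of(n,st); uv=np.asarray(uv,float).reshape(-1,1,2)
    q=cv2.undistortPoints(uv,c["mtx"],c["dist_coeffs"])[:,0]
    d=np.c_[q,np.ones(len(q))]@T[:3,:3].T; o=T[:3,3]
    return o+d*((z-o[2])/d[:,2])[:,None]
def proj(n,P,st=None):
    c,T=T_of(n,st); Ti=np.linalg.inv(T)
    return cv2.projectPoints(np.asarray(P,float),cv2.Rodrigues(Ti[:3,:3])[0],Ti[:3,3],c["mtx"],c["dist_coeffs"])[0][:,0]
E
python3 - <<'E'
from h import *
p=cv2.imread("pics/top0.png")
a=cv2.resize(p[225:270,390:475],None,fx=4.6,fy=4.6,interpolation=cv2.INTER_NEAREST)
b=cv2.resize(p[205:285,150:250],None,fx=4,fy=4,interpolation=cv2.INTER_NEAREST)
c=cv2.resize(p[190:315,250:350],None,fx=4,fy=4,interpolation=cv2.INTER_NEAREST)
o=np.zeros((560,800,3),np.uint8);o[:a.shape[0],:a.shape[1]]=a;o[220:220+b.shape[0],:400]=b;o[:500,400:]=c
cv2.imwrite("pics/crop0.png",o)
hsv=cv2.cvtColor(p,cv2.COLOR_BGR2HSV)
# case by green
m=cv2.inRange(hsv,(50,60,20),(90,255,140)); m[:195]=0;m[315:]=0;m[:,:250]=0;m[:,350:]=0
pts=np.argwhere(m)[:,::-1].astype(np.float32); r=cv2.minAreaRect(pts)
print("case px",r); bx=cv2.boxPoints(r); print(bx, ray("top",bx,.05).round(4).tolist())
# dark things
g=hsv[...,2]
for nm,(x0,y0,x1,y1),z in (("tool",(400,228,470,262),.02),("key",(150,205,245,285),.018)):
    s=np.zeros_like(g); s[y0:y1,x0:x1]=((g[y0:y1,x0:x1]<95))*255
    n,l,st,ce=cv2.connectedComponentsWithStats(s); k=1+st[1:,4].argmax(); pts=np.argwhere(l==k)[:,::-1].astype(np.float32)
    w=ray("top",pts,z)[:,:2].astype(np.float32); r=cv2.minAreaRect(w*1000); print(nm,st[k],r)
E
```

```text
case px ((299.107666015625, 255.95941162109375), (78.13475799560547, 99.98367309570312), 5.90614128112793)
[[255.10356 301.6659 ]
 [265.39178 202.21294]
 [343.11176 210.25293]
 [332.82355 309.70587]] [[0.4605, 0.1042, 0.05], [0.6832, 0.1007, 0.05], [0.6765, -0.0737, 0.05], [0.4548, -0.0644, 0.05]]
tool [405 234  55  22 632] ((615.07666015625, -280.812744140625), (125.50792694091797, 32.39519119262695), 82.76123809814453)
key [ 159  214   81   63 1013] ((621.4367065429688, 238.3848419189453), (188.6374053955078, 128.77023315429688), 49.071529388427734)
```

View pics/crop0.png

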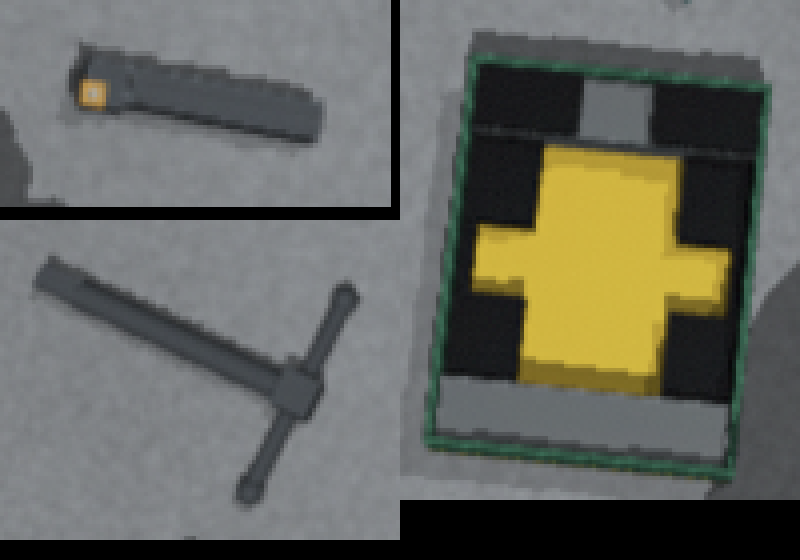

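The crop confirms it: a dark steel bar with a wider head and a brass insert at the left end. The case +x (slot end) points up in the image, about world +x. Next, the wrist camera goes above the tool.

```bash
cat >> h.py <<'E'
def delta(pos,yaw,st=None):
    st=st or telemetry.observe()
    R0=R.from_euler("xyz",st["tool_rot"]); R1=R.from_euler("xyz",[np.pi,0,yaw])
    return (R0.inv().apply(np.array(pos)-st["position"])).round(4),(R0.inv()*R1).as_rotvec().round(4)
E
python3 - <<'E'
from h import *
a=lambda x,y:(390+x/4.6,225+y/4.6)
P=ray("top",[a(75,70),a(318,115)],.02);print("tool ends",P); d=P[0]-P[1];print(np.arctan2(d[1],d[0]),np.linalg.norm(d),P.mean(0))
b=lambda x,y:(150+x/4,205+(y-220)/4)
P=ray("top",[b(45,275),b(295,390)],.018);d=P[0]-P[1];print("key tip,hub",P,np.arctan2(d[1],d[0]),np.linalg.norm(d))
c=lambda x,y:(250+(x-400)/4,190+y/4)
P=ray("top",[c(470,55),c(768,86),c(733,470),c(427,440)],.05);print("case",P.round(4),P.mean(0))
for i in range(4): e=P[(i+1)%4]-P[i];print(np.linalg.norm(e),np.arctan2(e[1],e[0]))
print(delta([.60,-.28,.2],1.7))
E
```

```text
tool ends [[ 0.62428664 -0.22174965  0.02      ]
 [ 0.60984963 -0.34336901  0.02      ]]
1.4526427465164515 0.12247325192894845 [ 0.61706814 -0.28255933  0.02      ]
key tip,hub [[0.63660364 0.34064958 0.018     ]
 [0.57980101 0.1892241  0.018     ]] 1.211921037282294 0.16172883572408156
case [[ 0.68    0.0957  0.05  ]
 [ 0.6735 -0.0714  0.05  ]
 [ 0.4596 -0.065   0.05  ]
 [ 0.4643  0.101   0.05  ]] [0.56933524 0.01506551 0.05      ]
0.1671801604123081 -1.6096017119155281
0.21398640246423417 3.112071342122969
0.16610074271009603 1.5422431368562837
0.21570196405437508 -0.024550123329563148
(array([ 0.4756, -0.1641,  0.0309]), array([-9.0000e-04, -6.0000e-04, -1.3673e+00]))
```

```bash
python3 - <<'E'
from h import *
print(delta([.617,-.30,.2],1.45))
E
```

```text
(array([ 0.4852, -0.1396,  0.0309]), array([-9.0000e-04, -5.0000e-04, -1.1173e+00]))
```

Request:
carry_out(
  series=[
    [0.485,-0.14,0.031,0,0,-1.117,0],
    [0.485,-0.14,0.031,0,0,-1.117,0],
    [0.485,-0.14,0.031,0,0,-1.117,0],
    [0.485,-0.14,0.031,0,0,-1.117,0],
    [0.485,-0.14,0.031,0,0,-1.117,0],
    [0.485,-0.14,0.031,0,0,-1.117,0],
    [0.485,-0.14,0.031,0,0,-1.117,0],
    [0.485,-0.14,0.031,0,0,-1.117,0],
    [0.485,-0.14,0.031,0,0,-1.117,0],
    [0.485,-0.14,0.031,0,0,-1.117,0],
  ],
  force=60,
)

```text
clock: 1.35
position: [0.6167, -0.2997, 0.1997]
tool_rot: [-3.141, -0.0, 1.45]
force: [-0.8, 0.3, 0.7]
grip_width: 0.0854
```

```bash
python3 - <<'E'
from h import *
st=telemetry.observe();p,d=imaging.grab_frame("wrist");cv2.imwrite("pics/w1.png",p);np.save("pics/w1.npy",d)
import pickle;pickle.dump(st,open("pics/w1.pkl","wb"))
print(st["position"],st["tool_rot"],st["qpos"])
E
```

```text
[ 0.61665958 -0.29974281  0.1996658 ] [-3.14051425e+00 -4.60274633e-05  1.45044543e+00] [ 0.57742043  0.66981619 -0.34863208  1.43919555  0.24352046  1.07625433
  0.06186983]
```

View pics/w1.png

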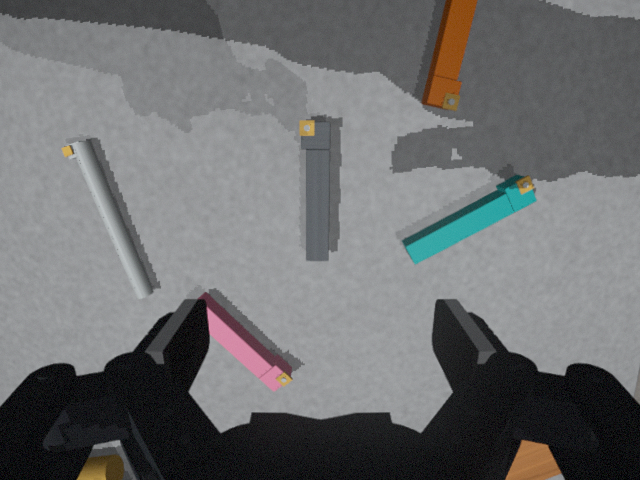

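The wrist view shows the steel tool from (316,121) at the head to (317,260) at the tail. The maroon look-alike ends at (205,295), and the bright boring bar is well left at (110,215).

```bash
python3 - <<'E'
from h import *
import pickle;st=pickle.load(open("pics/w1.pkl","rb"));d=np.load("pics/w1.npy")
P=ray("wrist",[(315.5,121),(317.5,260),(306.5,220),(329,220),(307,170),(330,170)],.02,st);print(P.round(4))
v=P[0]-P[1];print(np.arctan2(v[1],v[0]),np.linalg.norm(v[:2]),P[:2].mean(0))
v=(P[4]+P[5]-P[2]-P[3]);print("mid edges",np.arctan2(v[1],v[0]),np.linalg.norm(P[3]-P[2]),np.linalg.norm(P[5]-P[4]))
c,T=T_of("wrist",st)
for u,w in((317,220),(270,220)):
    q=ray("wrist",(u,w),0,st)[0];cz=(np.linalg.inv(T)@np.r_[q,1])[2];z=d[w,u];o=T[:3,3];print("z from depth",(o+(q-o)*z/cz))
E
```

```text
[[ 0.6199 -0.2257  0.02  ]
 [ 0.607  -0.3438  0.02  ]
 [ 0.6021 -0.3063  0.02  ]
 [ 0.6213 -0.3086  0.02  ]
 [ 0.6081 -0.2639  0.02  ]
 [ 0.627  -0.2662  0.02  ]]
1.4619800289306923 0.11877612117587501 [ 0.61347221 -0.2847335   0.02      ]
mid edges 1.434055686045729 0.019351501629733446 0.01909295589888668
z from depth [ 0.6109283  -0.30825094  0.01665629]
z from depth [ 0.56743746 -0.30742317 -0.00068473]
```

```bash
python3 - <<'E'
from h import *
print(delta([.614,-.285,.06],1.45));print(delta([.614,-.285,.005],1.45))
E
```

```text
(array([ 0.0155, -0.0038,  0.14  ]), array([-0.0009,  0.0005, -0.001 ]))
(array([ 0.0155, -0.0038,  0.195 ]), array([-0.0009,  0.0005, -0.001 ]))
```

Request:
carry_out(
  series=[
    [0.015,-0.004,0.06,0,0,0,0],
    [0.015,-0.004,0.12,0,0,0,0],
    [0.015,-0.004,0.15,0,0,0,0],
    [0.015,-0.004,0.175,0,0,0,0],
    [0.015,-0.004,0.19,0,0,0,0],
    [0.015,-0.004,0.195,0,0,0,0],
    [0.015,-0.004,0.195,0,0,0,130],
  ],
)

```text
clock: 2.28
position: [0.6147, -0.285, 0.0059]
tool_rot: [3.141, 0.0, 1.449]
force: [-0.1, -0.0, -0.2]
grip_width: 0.0695
```

Request:
carry_out(
  series=[
    [0,0,0,0,0,0,255],
    [0,0,0,0,0,0,255],
    [0,0,0,0,0,0,255],
    [0,0,0,0,0,0,255],
    [0,0,0,0,0,0,255],
    [0,0,0,0,0,0,255],
  ],
  force=80,
)

```text
clock: 3.02
position: [0.6151, -0.2848, 0.0062]
tool_rot: [3.141, 0.0, 1.45]
force: [-1.7, 0.4, 8.3]
grip_width: 0.0177
```

Request:
carry_out(
  series=[
    [0,0,-0.02,0,0,0,255],
    [0,0,-0.06,0,0,0,255],
    [0,0,-0.12,0,0,0,255],
    [0,0,-0.18,0,0,0,255],
    [0,0,-0.2,0,0,0,255],
    [0,0,-0.2,0,0,0,255],
  ],
)

```text
clock: 3.78
position: [0.6149, -0.2847, 0.2066]
tool_rot: [3.14, 0.001, 1.45]
force: [0.0, 0.5, -4.8]
grip_width: 0.0176
```

```bash
python3 - <<'E'
from h import *
st=telemetry.observe();p,d=imaging.grab_frame("wrist");cv2.imwrite("pics/w2.png",p);np.save("pics/w2.npy",d)
print(st["position"],st["force"],st["grip_width"])
E
```

```text
[ 0.6148601  -0.2847304   0.20661227] [ 0.02759712  0.50328229 -4.8027072 ] 0.017620605888053732
```

View pics/w2.png

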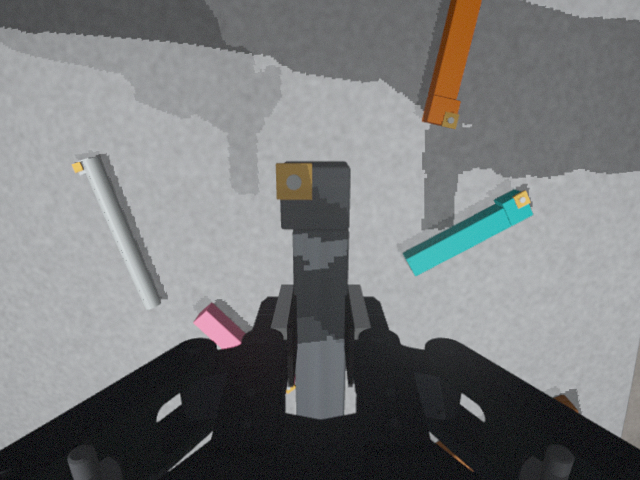

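```bash
python3 - <<'E'
from h import *
st=telemetry.observe()
P=ray("wrist",[(281,161),(349,161),(281,229),(349,229),(293,229),(348,229)],.2204,st)
R0=R.from_euler("xyz",st["tool_rot"]);print(R0.inv().apply(P-st["position"]).round(4))
print(delta([.57,-.02,.2],1.54))
E
```

```text
[[ 0.061  -0.0142 -0.0157]
 [ 0.061   0.0078 -0.0157]
 [ 0.0382 -0.0148 -0.0157]
 [ 0.0382  0.0082 -0.0157]
 [ 0.0382 -0.0107 -0.0157]
 [ 0.0382  0.0079 -0.0157]]
(array([ 0.2572, -0.0758,  0.0047]), array([-0.0008, -0.    , -0.0902]))
```

Request:
carry_out(
  series=[
    [0.04,-0.012,0.002,0,0,-0.03,255],
    [0.09,-0.027,0.004,0,0,-0.06,255],
    [0.145,-0.043,0.004,0,0,-0.09,255],
    [0.2,-0.06,0.004,0,0,-0.09,255],
    [0.24,-0.072,0.004,0,0,-0.09,255],
    [0.257,-0.076,0.004,0,0,-0.09,255],
    [0.257,-0.076,0.004,0,0,-0.09,255],
    [0.257,-0.076,0.004,0,0,-0.09,255],
  ],
)

```text
clock: 4.82
position: [0.57, -0.0217, 0.2004]
tool_rot: [-3.14, 0.001, 1.538]
force: [0.6, -0.8, -2.3]
grip_width: 0.0181
```

```bash
python3 - <<'E'
from h import *
import pickle
st=telemetry.observe();p,d=imaging.grab_frame("wrist");cv2.imwrite("pics/w3.png",p);np.save("pics/w3.npy",d);pickle.dump(st,open("pics/w3.pkl","wb"))
print(st["position"],st["tool_rot"],st["force"],st["grip_width"])
E
```

```text
[ 0.57004793 -0.0217446   0.20041987] [-3.14021236e+00  5.40693859e-04  1.53825773e+00] [ 0.64817084 -0.84431596 -2.27708363] 0.018059529432779935
```

View pics/w3.png

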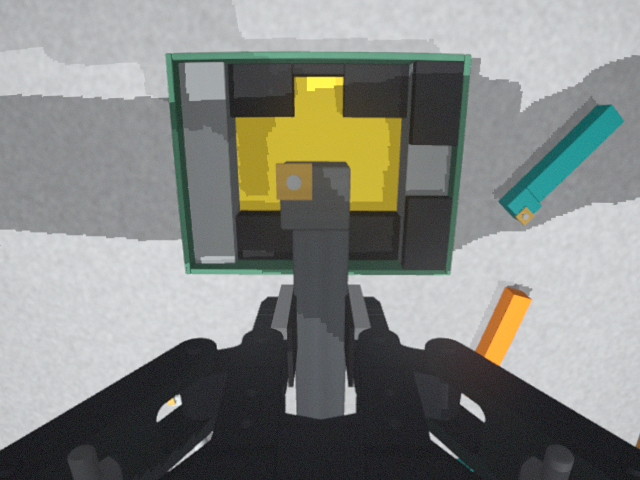

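The wrist view has the whole case rim: corners at (167,54), (470,54), (450,273) and (187,273). Wide ledge at left, slot at (427,168), yellow channel end at (318,85).

```bash
python3 - <<'E'
from h import *
import pickle;st=pickle.load(open("pics/w3.pkl","rb"));p=cv2.imread("pics/w3.png")
hsv=cv2.cvtColor(p,cv2.COLOR_BGR2HSV)
m=cv2.inRange(hsv,(60,70,30),(85,255,200));m[:40]=0;m[285:]=0;m[:,:150]=0;m[:,485:]=0
n,l,s,c=cv2.connectedComponentsWithStats(m);print(s[s[:,4]>200])
m[np.isin(l,np.where(s[:,4]<200)[0])]=0
def line(pts): 
    f=cv2.fitLine(np.array(pts,np.float32),cv2.DIST_HUBER,0,.01,.01).ravel();return f
ys,xs=np.where(m)
L=line([(xs[ys==y].min()-.5,y) for y in range(80,250,5)]);Rr=line([(xs[ys==y].max()+.5,y) for y in range(80,250,5)])
Tt=line([(x,ys[xs==x].min()-.5) for x in range(200,440,5)]);B=line([(x,ys[xs==x].max()+.5) for x in list(range(200,270,5))+list(range(375,440,5))])
def X(a,b):
    t=np.linalg.solve(np.c_[a[:2],-b[:2]],b[2:]-a[2:]);return a[2:]+t[0]*a[:2]
C=[X(L,B),X(L,Tt),X(Rr,Tt),X(Rr,B)];print(np.round(C,1))
P=ray("wrist",C,.05,st);print(P.round(4),P.mean(0))
for i in range(4): e=P[(i+1)%4]-P[i];print(np.linalg.norm(e),np.arctan2(e[1],e[0]))
E
cat pics/../h.py >/dev/null
```

```text
[[     0      0    640    480 298981]
 [   166     52    305    223   8194]]
[[185.2 273.5]
 [164.2  51.2]
 [471.5  52.8]
 [450.  273.5]]
[[ 0.4556 -0.0642  0.05  ]
 [ 0.4613  0.1052  0.05  ]
 [ 0.6798  0.0969  0.05  ]
 [ 0.6734 -0.0711  0.05  ]] [0.56751501 0.01669242 0.05      ]
0.1695503036469706 1.5371652821423845
0.21862582244512657 -0.03828933101631222
0.1681040384454103 -1.6086834125859015
0.21790841787462323 3.1099320237829025
```

```bash
python3 - <<'E'
from h import *
print(delta([.5685,.0155,.07],1.535));print(delta([.5685,.0155,.0125],1.535))
E
```

```text
(array([ 0.0372, -0.0027,  0.1306]), array([-0.001 ,  0.0004,  0.0031]))
(array([ 0.0372, -0.0027,  0.1881]), array([-0.001 ,  0.0004,  0.0031]))
```

Request:
carry_out(
  series=[
    [0.02,-0.002,0.02,0,0,0.003,255],
    [0.037,-0.003,0.06,0,0,0.003,255],
    [0.037,-0.003,0.1,0,0,0.003,255],
    [0.037,-0.003,0.13,0,0,0.003,255],
    [0.037,-0.003,0.15,0,0,0.003,255],
    [0.037,-0.003,0.165,0,0,0.003,255],
    [0.037,-0.003,0.175,0,0,0.003,255],
    [0.037,-0.003,0.18,0,0,0.003,255],
    [0.037,-0.003,0.183,0,0,0.003,255],
    [0.037,-0.003,0.183,0,0,0.003,255],
  ],
)

```text
clock: 6.12
position: [0.5686, 0.0168, 0.0186]
tool_rot: [3.141, -0.0, 1.537]
force: [0.1, -0.3, -3.1]
grip_width: 0.0179
```

Request:
carry_out(
  series=[
    [0,0,0.003,0,0,0,255],
    [0,0,0.005,0,0,0,255],
    [0,0,0.006,0,0,0,255],
    [0,0,0.0065,0,0,0,255],
    [0,0,0.0065,0,0,0,255],
  ],
)

```text
clock: 6.75
position: [0.5684, 0.0168, 0.0121]
tool_rot: [3.142, 0.0, 1.537]
force: [-3.5, -0.4, 5.3]
grip_width: 0.0179
```

Request:
carry_out(
  series=[
    [0,0,0,0,0,0,150],
    [0,0,0,0,0,0,120],
    [0,0,0,0,0,0,60],
    [0,0,0,0,0,0,0],
    [0,0,0,0,0,0,0],
    [0,0,0,0,0,0,0],
  ],
)

```text
clock: 7.5
position: [0.5684, 0.0168, 0.0118]
tool_rot: [-3.142, -0.0, 1.537]
force: [-0.1, -0.1, 0.1]
grip_width: 0.0856
```

Request:
carry_out(
  series=[
    [0,0,-0.02,0,0,0,0],
    [0,0,-0.06,0,0,0,0],
    [0,0,-0.11,0,0,0,0],
    [0,0,-0.16,0,0,0,0],
    [-0.04,0,-0.19,0,0,0,0],
    [-0.08,0,-0.2,0,0,0,0],
    [-0.08,0,-0.2,0,0,0,0],
  ],
)

```text
clock: 8.38
position: [0.5657, -0.0665, 0.2139]
tool_rot: [3.139, 0.001, 1.532]
force: [-0.3, 0.5, 0.8]
grip_width: 0.0853
```

```bash
python3 - <<'E'
from h import *
import pickle
st=telemetry.observe();p,d=imaging.grab_frame("wrist");cv2.imwrite("pics/w4.png",p);np.save("pics/w4.npy",d);pickle.dump(st,open("pics/w4.pkl","wb"))
print(st["clock"],st["position"],st["tool_rot"],st["force"],st["grip_width"])
E
```

```text
8.375 [ 0.56567423 -0.06647143  0.21393933] [3.13935575e+00 1.44335952e-03 1.53237212e+00] [-0.27451763  0.48361129  0.84827695] 0.08529120425529454
```

View pics/w4.png

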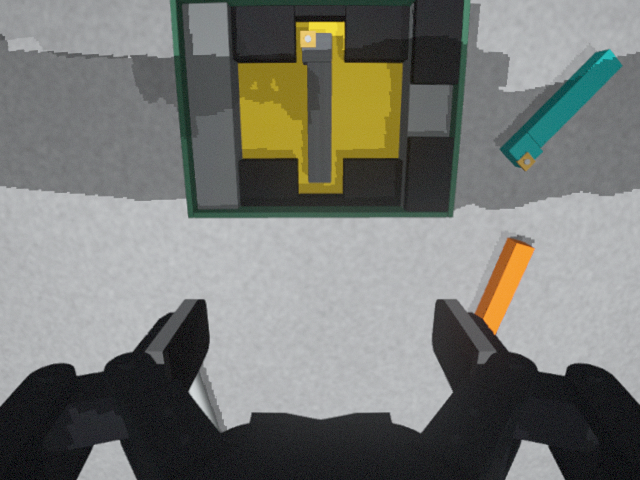

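The tool lies flat in the channel: shank at (320,110), with even gaps at the head (36) and tail (182) ends. Now the key.

```bash
python3 - <<'E'
from h import *
import pickle;st=pickle.load(open("pics/w4.pkl","rb"))
P=ray("wrist",[(316,35),(320,182)],.026,st)
C=np.array([.5685,.0165]);y=-.035;Rc=np.array([[np.cos(y),np.sin(y)],[-np.sin(y),np.cos(y)]])
print("tool ends in case",((P[:,:2]-C)@Rc.T).round(4))
print(delta([.565,.147,.24],1.21))
E
```

```text
tool ends in case [[-0.0039  0.0568]
 [-0.0012 -0.0599]]
(array([ 0.2111, -0.0082, -0.0268]), array([1.400e-03, 2.000e-04, 3.246e-01]))
```

Request:
carry_out(
  series=[
    [0.211,-0.008,-0.027,0,0,0.325,0],
    [0.211,-0.008,-0.027,0,0,0.325,0],
    [0.211,-0.008,-0.027,0,0,0.325,0],
    [0.211,-0.008,-0.027,0,0,0.325,0],
    [0.211,-0.008,-0.027,0,0,0.325,0],
    [0.211,-0.008,-0.027,0,0,0.325,0],
    [0.211,-0.008,-0.027,0,0,0.325,0],
  ],
)

```text
clock: 9.3
position: [0.5648, 0.1471, 0.2388]
tool_rot: [-3.141, 0.0, 1.211]
force: [0.4, 0.9, 1.2]
grip_width: 0.0854
```

```bash
python3 - <<'E'
from h import *
import pickle
st=telemetry.observe();p,d=imaging.grab_frame("wrist");cv2.imwrite("pics/w5.png",p);np.save("pics/w5.npy",d);pickle.dump(st,open("pics/w5.pkl","wb"))
print(st["clock"],st["position"],st["tool_rot"],st["force"],st["qpos"])
E
```

```text
9.3 [0.56482475 0.14705233 0.23877572] [-3.14149605e+00  4.18329175e-04  1.21059769e+00] [0.35347435 0.8884151  1.2394528 ] [-0.0711264   0.47132936 -0.40030241  1.68922937  0.20896559  1.02372733
 -0.90179124]
```

View pics/w5.png

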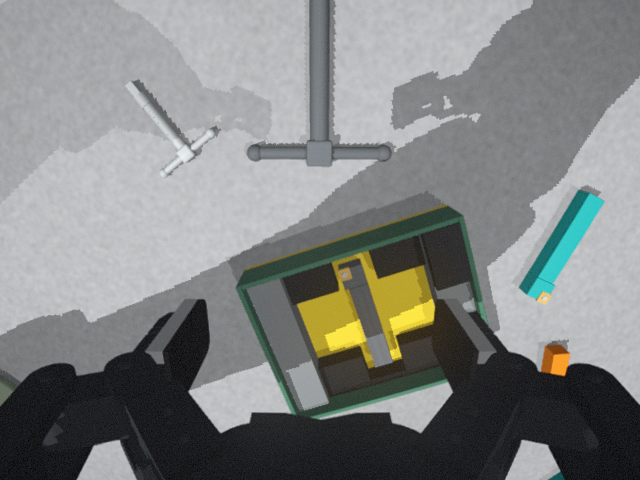

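The key lies straight along the image column: hub at (319,153), crossbar from (253,152) to (386,153), shank up columns 309–329. Small key at left (180,150), clear of it.

```bash
python3 - <<'E'
from h import *
import pickle;st=pickle.load(open("pics/w5.pkl","rb"));p=cv2.imread("pics/w5.png")
print(p[100,300:340].mean(1).round().astype(int).tolist());print(p[20,300:340].mean(1).round().astype(int).tolist())
H=ray("wrist",[(319,153)],.02,st)[0]
S=ray("wrist",[(310,120),(329.5,120),(309,20),(329,20)],.018,st)
B=ray("wrist",[(253,152),(386,153)],.010,st)
a=(S[2]+S[3]-S[0]-S[1]);ang=np.arctan2(a[1],a[0]);b=B[1]-B[0]
print("hub",H,"shank ang",ang,"w",np.linalg.norm(S[1]-S[0]),"bar len",np.linalg.norm(b),"ang+90",np.arctan2(b[1],b[0])+np.pi/2, B.mean(0))
u=np.array([np.cos(ang),np.sin(ang)]);o=H[:2]+.078*u;print("origin",o,"grasp",o-.02*u,"tip",o+.09*u, "shank mid20",S[2:].mean(0))
g=o-.02*u
print(delta([*g,.07],ang),delta([*g,.005],ang))
E
```

```text
[192, 189, 186, 188, 186, 173, 173, 174, 174, 149, 98, 107, 116, 121, 124, 127, 127, 130, 129, 131, 128, 124, 123, 115, 106, 103, 91, 87, 85, 108, 133, 133, 132, 132, 160, 189, 191, 189, 192, 190]
[181, 181, 183, 185, 184, 180, 172, 171, 167, 118, 94, 99, 111, 119, 118, 121, 123, 123, 123, 124, 123, 119, 115, 112, 107, 97, 89, 81, 70, 87, 117, 125, 127, 125, 133, 168, 186, 186, 183, 185]
hub [0.57781601 0.19016796 0.02      ] shank ang 1.2179017206545688 w 0.017686209699362056 bar len 0.1260940738343482 ang+90 1.203098039074818 [0.57818081 0.18988111 0.01      ]
origin [0.60477402 0.26336131] grasp [0.59786171 0.24459379] tip [0.63587941 0.34781517] shank mid20 [0.61785491 0.29623351 0.018     ]
(array([ 0.103 , -0.0035,  0.1688]), array([-0.0001,  0.0003, -0.0074])) (array([ 0.103 , -0.0035,  0.2338]), array([-0.0001,  0.0003, -0.0074]))
```

Request:
carry_out(
  series=[
    [0.05,-0.002,0.03,0,0,0,0],
    [0.103,-0.002,0.06,0,0,0,0],
    [0.103,-0.002,0.12,0,0,0,0],
    [0.103,-0.002,0.17,0,0,0,0],
    [0.103,-0.002,0.205,0,0,0,0],
    [0.103,-0.002,0.225,0,0,0,0],
    [0.103,-0.002,0.233,0,0,0,0],
    [0.103,-0.002,0.233,0,0,0,0],
    [0.103,-0.002,0.233,0,0,0,130],
  ],
)

```text
clock: 10.48
position: [0.5999, 0.2453, 0.0071]
tool_rot: [3.14, -0.001, 1.212]
force: [-0.3, 0.3, 0.2]
grip_width: 0.0696
```

Request:
carry_out(
  series=[
    [0,0,0,0,0,0,255],
    [0,0,0,0,0,0,255],
    [0,0,0,0,0,0,255],
    [0,0,0,0,0,0,255],
    [0,0,0,0,0,0,255],
    [0,0,0,0,0,0,255],
  ],
  force=110,
)

```text
clock: 11.22
position: [0.5995, 0.2452, 0.0066]
tool_rot: [3.141, -0.0, 1.212]
force: [-2.3, -1.8, 11.1]
grip_width: 0.015
```

Request:
carry_out(
  series=[
    [0,0,-0.01,0,0,0,255],
    [0,0,-0.03,0,0,0,255],
    [0,0,-0.07,0,0,0,255],
    [0,0,-0.12,0,0,0,255],
    [0,0,-0.16,0,0,0,255],
    [0,0,-0.18,0,0,0,255],
    [0,0,-0.18,0,0,0,255],
  ],
)

```text
clock: 12.1
position: [0.5995, 0.2452, 0.1868]
tool_rot: [3.14, -0.001, 1.212]
force: [-0.2, -0.5, -7.1]
grip_width: 0.0146
```

```bash
python3 - <<'E'
from h import *
import pickle
st=telemetry.observe();p,d=imaging.grab_frame("wrist");cv2.imwrite("pics/w6.png",p);np.save("pics/w6.npy",d);pickle.dump(st,open("pics/w6.pkl","wb"))
print(st["clock"],st["position"],st["tool_rot"],st["force"],st["moment"])
for v in (40,60,100,150,200,250): print(v,d[v,300:340:4].round(4))
E
```

```text
12.1 [0.59947762 0.24517686 0.18681571] [ 3.14029766e+00 -1.08447642e-03  1.21166444e+00] [-0.21623498 -0.4612699  -7.08675588] [-0.03656942 -0.03298285 -0.01494319]
40 [0.1212 0.1198 0.1203 0.1214 0.1196 0.1208 0.1191 0.1206 0.1198 0.1214]
60 [0.1223 0.1231 0.1218 0.1217 0.1215 0.1228 0.1227 0.1229 0.1209 0.1213]
100 [0.1271 0.1251 0.1248 0.1248 0.1249 0.1242 0.1237 0.1233 0.1255 0.1248]
150 [0.1329 0.1313 0.1297 0.1283 0.1298 0.129  0.1295 0.1287 0.1284 0.1315]
200 [0.1365 0.135  0.1355 0.1337 0.1336 0.1325 0.1333 0.1348 0.1346 0.1363]
250 [0.1419 0.1416 0.1397 0.1381 0.1389 0.1392 0.1394 0.1387 0.1397 0.141 ]
```

View pics/w6.png

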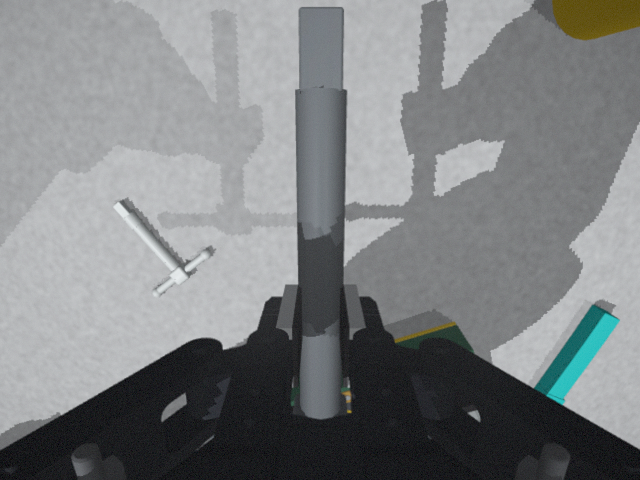

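```bash
python3 - <<'E'
from h import *
import pickle;st=pickle.load(open("pics/w6.pkl","rb"));d=np.load("pics/w6.npy")
c=imaging.camera_info("wrist");K,he=c["mtx"],c["hand_eye"]
for v in (20,50,120,180,240,280):
    z=np.median(d[v-3:v+4,312:330]);q=cv2.undistortPoints(np.array([[[321.,v]]]),K,c["dist_coeffs"])[0,0]
    print(v,(he@np.r_[q*z,z,1])[:3].round(4))
P=ray("wrist",[(299,8),(343,8),(299,85),(343,85),(298,220),(344,220)],.1868-.0066+.018,st)
R0=R.from_euler("xyz",st["tool_rot"]);print(R0.inv().apply(P-st["position"]).round(4))
E
```

```text
20 [ 0.1043 -0.0015 -0.0079]
50 [ 0.0953 -0.0015 -0.0081]
120 [ 0.0734 -0.0015 -0.0096]
180 [ 0.0535 -0.0015 -0.0097]
240 [ 0.032  -0.0014 -0.0096]
280 [ 0.0165 -0.0014 -0.0095]
[[ 0.107  -0.0082 -0.0113]
 [ 0.107   0.0053 -0.0113]
 [ 0.0842 -0.0085 -0.0113]
 [ 0.0843  0.0056 -0.0113]
 [ 0.0398 -0.0095 -0.0114]
 [ 0.0398  0.0066 -0.0113]]
```

```bash
python3 - <<'E'
from h import *
print(delta([.5505,.0171,.187],-.035))
E
```

```text
(array([-0.2302,  0.0347, -0.0017]), array([1.0000e-04, 6.0000e-04, 1.2467e+00]))
```

Request:
carry_out(
  series=[
    [-0.023,0.003,0,0,0,0.125,255],
    [-0.046,0.007,0,0,0,0.25,255],
    [-0.07,0.01,0,0,0,0.375,255],
    [-0.092,0.014,0,0,0,0.5,255],
    [-0.115,0.017,0,0,0,0.625,255],
    [-0.14,0.021,0,0,0,0.75,255],
    [-0.14,0.021,0,0,0,0.75,255],
  ],
)

```text
clock: 13.02
position: [0.5686, 0.1043, 0.184]
tool_rot: [3.141, 0.004, 0.458]
force: [0.5, 0.7, -7.2]
grip_width: 0.0145
```

```bash
python3 - <<'E'
from h import *
print(telemetry.observe()["qpos"].round(3),delta([.5505,.0171,.187],-.035))
E
```

```text
[-0.139  0.509 -0.203  1.764  0.129  0.886 -1.512] (array([-0.0548,  0.0702, -0.0027]), array([0.0013, 0.0033, 0.493 ]))
```

Request:
carry_out(
  series=[
    [-0.014,0.018,-0.002,0,0,0.125,255],
    [-0.027,0.035,-0.002,0,0,0.25,255],
    [-0.041,0.053,-0.002,0,0,0.375,255],
    [-0.055,0.07,-0.002,0,0.003,0.493,255],
    [-0.055,0.07,-0.002,0,0.003,0.493,255],
    [-0.055,0.07,-0.002,0,0.003,0.493,255],
    [-0.055,0.07,-0.002,0,0.003,0.493,255],
  ],
)

```text
clock: 13.9
position: [0.5516, 0.0204, 0.1873]
tool_rot: [-3.141, -0.002, -0.029]
force: [0.0, -0.4, -6.6]
grip_width: 0.0147
```

```bash
python3 - <<'E'
from h import *
import pickle
st=telemetry.observe();p,d=imaging.grab_frame("wrist");cv2.imwrite("pics/w7.png",p);t,_=imaging.grab_frame("top");cv2.imwrite("pics/t7.png",cv2.resize(t[170:350,220:420],None,fx=3,fy=3))
print(st["clock"],st["position"],st["tool_rot"],st["force"],st["qpos"].round(3))
print(delta([.5505,.0171,.065],-.035))
E
```

```text
13.9 [0.55156194 0.02037389 0.18734243] [-3.14059484e+00 -2.21928993e-03 -2.90467989e-02] [ 0.02521958 -0.42076175 -6.61625228] [-0.087  0.458 -0.077  1.839  0.045  0.844 -1.786]
(array([-0.0013,  0.0031,  0.1226]), array([-0.0009, -0.0025,  0.0051]))
```

View pics/w7.png

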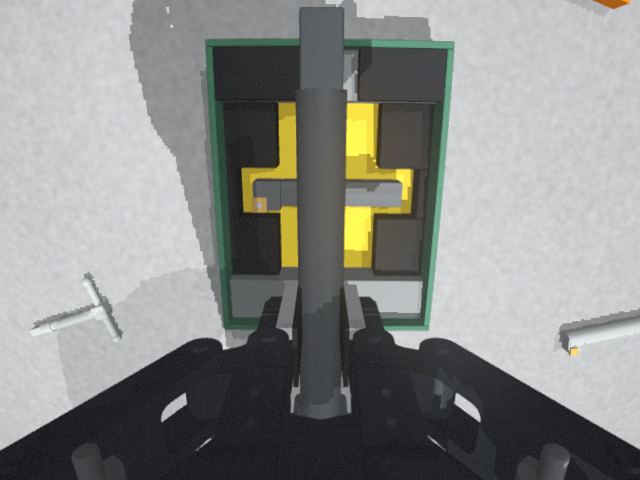

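View pics/t7.png

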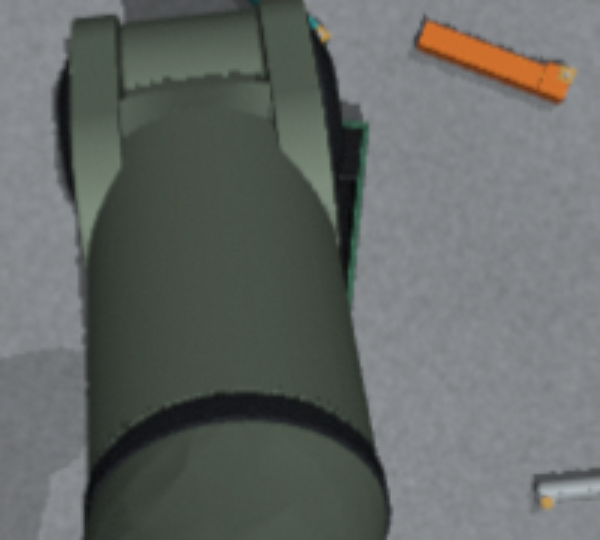

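The wrist view shows the key crossing the case toward the slot, with rim corners at (207,41), (453,43), (428,328) and (222,328). The tool still lies in the channel. A check of the case centre from this heading:

```bash
python3 - <<'E'
from h import *
st=telemetry.observe()
P=ray("wrist",[(206.5,40.5),(454,42.5),(428,328.5),(222,329)],.05,st);print(P.round(4),P.mean(0))
for i in range(4): e=P[(i+1)%4]-P[i];print(np.linalg.norm(e),np.arctan2(e[1],e[0]))
# slot edges on +x ledge: floor z .038, block tops .05
E
```

```text
[[ 0.6789  0.0942  0.05  ]
 [ 0.673  -0.0727  0.05  ]
 [ 0.4574 -0.0645  0.05  ]
 [ 0.4621  0.1049  0.05  ]] [0.56785378 0.01549732 0.05      ]
0.1669640065972212 -1.6066007339720902
0.21566906124627075 3.103539832882439
0.1694154833827661 1.543450171635153
0.2171212330495373 -0.049301099374298815
```

Request:
carry_out(
  series=[
    [-0.001,0.004,0.02,0,-0.0025,0.006,255],
    [-0.001,0.004,0.05,0,-0.0025,0.006,255],
    [-0.001,0.004,0.08,0,-0.0025,0.006,255],
    [-0.001,0.004,0.105,0,-0.0025,0.006,255],
    [-0.001,0.004,0.12,0,-0.0025,0.006,255],
    [-0.001,0.004,0.13,0,-0.0025,0.006,255],
    [-0.001,0.004,0.135,0,-0.0025,0.006,255],
    [-0.001,0.004,0.136,0,-0.0025,0.006,255],
    [-0.001,0.004,0.136,0,-0.0025,0.006,255],
  ],
)

```text
clock: 15.12
position: [0.5512, 0.0156, 0.0523]
tool_rot: [-3.141, -0.001, -0.037]
force: [0.0, 0.7, -6.5]
grip_width: 0.0149
```

```bash
python3 - <<'E'
from h import *
st=telemetry.observe();p,d=imaging.grab_frame("wrist");cv2.imwrite("pics/w8.png",p);t,_=imaging.grab_frame("side");cv2.imwrite("pics/s8.png",cv2.resize(t[200:360,220:420],None,fx=4,fy=4)[:600])
print(st["clock"],st["position"],st["tool_rot"],st["force"])
E
```

```text
15.125 [0.55115992 0.01563258 0.05225803] [-3.14073192e+00 -1.10148143e-03 -3.73095546e-02] [ 0.00743005  0.68209729 -6.54114009]
```

View pics/w8.png

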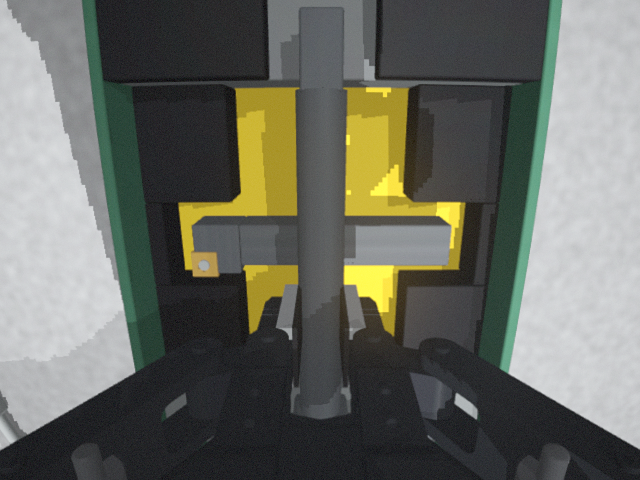

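View pics/s8.png

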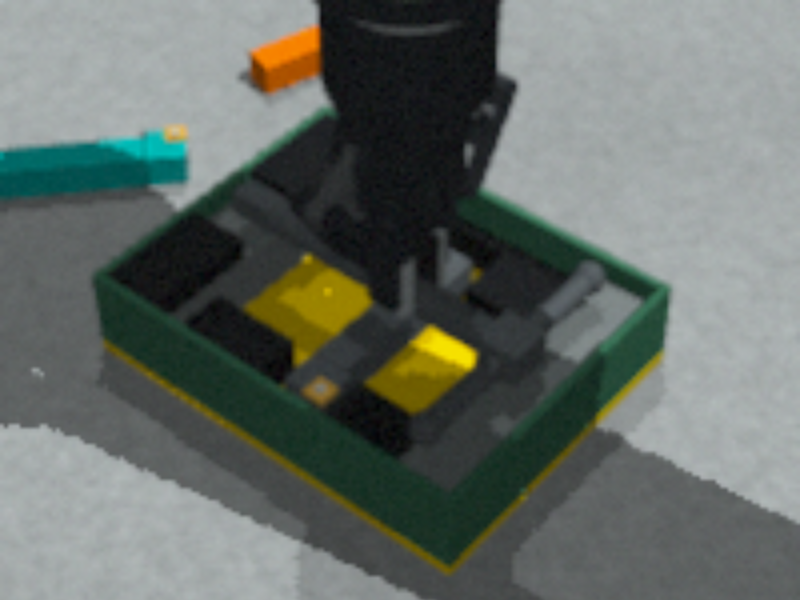

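The tip at (321,50) sits centred between the slot blocks (268 and 377). Lowering the last 8 mm.

Request:
carry_out(
  series=[
    [0,0,0.003,0,0,0,255],
    [0,0,0.005,0,0,0,255],
    [0,0,0.0065,0,0,0,255],
    [0,0,0.0075,0,0,0,255],
    [0,0,0.008,0,0,0,255],
    [0,0,0.008,0,0,0,255],
  ],
)

```text
clock: 15.98
position: [0.5508, 0.0156, 0.0446]
tool_rot: [-3.141, -0.0, -0.037]
force: [-7.2, 1.2, 13.0]
grip_width: 0.0151
```

Request:
carry_out(
  series=[
    [0,0,0,0,0,0,150],
    [0,0,0,0,0,0,120],
    [0,0,0,0,0,0,60],
    [0,0,0,0,0,0,0],
    [0,0,0,0,0,0,0],
    [0,0,0,0,0,0,0],
  ],
)

```text
clock: 16.73
position: [0.5508, 0.0156, 0.0438]
tool_rot: [-3.141, -0.0, -0.037]
force: [1.0, 0.3, -0.2]
grip_width: 0.0856
```

Request:
carry_out(
  series=[
    [0,0,-0.02,0,0,0,0],
    [0,0,-0.06,0,0,0,0],
    [0,0,-0.11,0,0,0,0],
    [0,0,-0.16,0,0,0,0],
    [-0.04,0,-0.18,0,0,0,0],
    [-0.08,0,-0.19,0,0,0,0],
    [-0.1,0,-0.19,0,0,0,0],
    [-0.1,0,-0.19,0,0,0,0],
  ],
)

```text
clock: 17.73
position: [0.4501, 0.0191, 0.2342]
tool_rot: [-3.141, -0.001, -0.037]
force: [1.1, -0.6, 0.0]
grip_width: 0.0854
```

```bash
python3 - <<'E'
from h import *
import pickle
st=telemetry.observe();p,d=imaging.grab_frame("wrist");cv2.imwrite("pics/w9.png",p);np.save("pics/w9.npy",d);pickle.dump(st,open("pics/w9.pkl","wb"))
t,_=imaging.grab_frame("side");cv2.imwrite("pics/s9.png",t)
print(st["clock"],st["position"],st["tool_rot"],st["force"],st["grip_width"])
E
```

```text
17.725 [0.45007546 0.01913275 0.23422486] [-3.14086690e+00 -9.44369803e-04 -3.70822668e-02] [ 1.06486162 -0.5835106   0.04892551] 0.08536156630188034
```

View pics/w9.png

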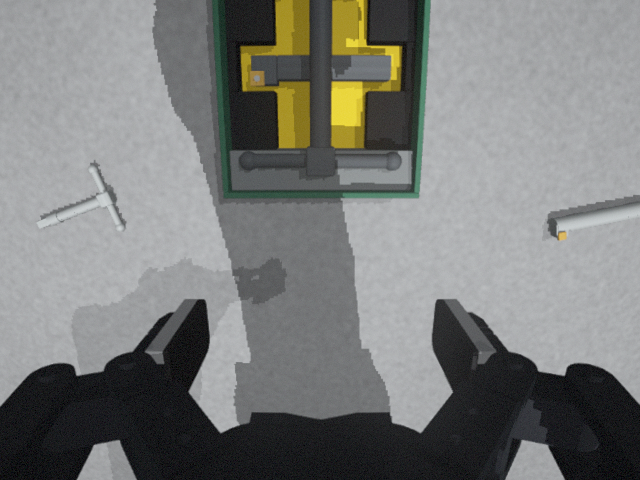

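View pics/s9.png

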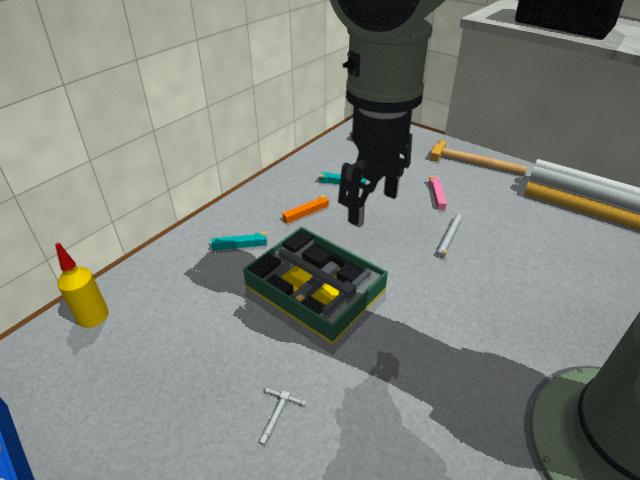

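The wrist view shows the crossbar on the wide ledge (hub (321,161), ends (247,160) and (394,160)) and the tool flat beneath it. Final numeric check.

```bash
python3 - <<'E'
from h import *
import pickle;st=pickle.load(open("pics/w9.pkl","rb"));d=np.load("pics/w9.npy")
C=np.array([.5685,.0155]);y=-.036;Rc=np.array([[np.cos(y),np.sin(y)],[-np.sin(y),np.cos(y)]])
cc=lambda P:((P[:,:2]-C)@Rc.T).round(4)
print("hub",cc(ray("wrist",[(321,161)],.058,st)),"shank far",cc(ray("wrist",[(320.5,20)],.056,st)),"bar",cc(ray("wrist",[(247,160),(394,160)],.048,st)))
print("tool ends",cc(ray("wrist",[(250,68),(391,68)],.026,st)))
c,T=T_of("wrist",st)
def zd(u,v):
    q=cv2.undistortPoints(np.array([[[u,v]]],float),c["mtx"],c["dist_coeffs"])[0,0];z=np.median(d[v-1:v+2,u-1:u+2]);return (T@np.r_[q*z,z,1])[2].round(4)
print("z hub,shank near,shank far,ledge,tool L,R",[zd(*a) for a in((321,161),(321,130),(320,15),(360,180),(290,68),(375,68))])
a=ray("top",[(433,246)],0)
print(telemetry.observe()["force"])
E
```

```text
hub [[-0.0786  0.0001]] shank far [[0.0279 0.0004]] bar [[-0.0785  0.0625]
 [-0.0786 -0.0615]]
tool ends [[-0.0026  0.0605]
 [-0.0027 -0.0597]]
z hub,shank near,shank far,ledge,tool L,R [np.float64(0.0564), np.float64(0.0542), np.float64(0.0552), np.float64(0.0371), np.float64(0.0243), np.float64(0.0245)]
[ 0.22426454 -1.44143253 -0.28844687]
```

All within tolerance, so I'm handing it in.

```bash
python3 - <<'E'
from workcell import ticket
print(ticket.job_done())
E
```

```text
the job is handed in; nothing more can be done
None
```

The case is packed and the job was handed in at about 18 s of the 58 s allowed. `job_done` reports no verdict, so the figures below are my own measurements, taken with the case origin as reference.

I laid the steel turning tool in the yellow channel. Then I set the large chuck key across it on the ledges, with its T-handle on the wide ledge and its tip in the slot.

| | Offset from its place | Underside height | Angle error |
|---|---|---|---|
| Turning tool | about 3 mm in x, under 1 mm in y | about 4–5 mm by depth (nominal 6 mm, limit 11 mm) | about 0 rad |
| Chuck key | under 1 mm in x and y | about 36–37 mm by depth (nominal 38 mm, limits 34–42 mm) | under 0.01 rad |

- **Depth bias:** the depth readings came out 1–2 mm low throughout. The grey ledge read 37 mm against its given 38 mm, and this fits the 2 mm calibration error.
- **Wrist camera:** it also showed a sideways bias of about 1.5 mm, which I corrected for.
- **Not checked separately:** the boring bar and small key look undisturbed in the pictures, but I did not measure their positions. The key tip was hidden at the end; I saw it centred in the slot 8 mm before set-down.

The gripper was open, clear of everything and reading almost no load at hand-in.

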